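# Sort returned solder tins by weight

## Robot

A 7-joint arm with a two-finger parallel gripper is mounted at the origin on the work surface. World frame = base frame: x ahead of the robot, y to its left, z up, the work surface at z = 0. Lengths are in m, angles in degrees, forces in N, time in s.
With the tool pointing down it reaches from about 0.425 to 0.875 m from the base axis. Payload 4.7 kg.
Tool frame: the origin (TCP) lies midway between the tips of the shut fingers; the grasp point (between the pads) lies 19 mm behind it (env.grip_point_offset is the distance from the TCP to the grasp point, in m); z points along the fingers, y is the line along which they close (so a half turn about z gives the same grasp; the last joint's range is limited). The gripper opens to 87 mm and grips with 3 to 60 N. Pads are 19 mm wide; open, the fingers measure 117 mm over their backs; the gripper's body (75 mm by 190 mm) begins 51 mm behind the grasp point.
Start: joints at [75.006, 18.392, -4.016, 83.108, 1.295, 78.541, -3.26], TCP at [0.177, -0.625, 0.223] pointing down, gripper open.
Joint ranges: [-163.93, 163.93], [-17.29, 119.83], [-79.2, 71.16], [3.27, 140.29], [-89.18, 269.18], [5.43, 117.66], [-154.24, 154.24]. Speed limits (degrees/s): [147.25, 147.25, 180, 180, 180, 180, 180].

## Interface

Orientations are given as [roll, pitch, yaw] about the fixed x, y, z axes, in that order (R = Rz(yaw) Ry(pitch) Rx(roll)).
In Python, from cell import env gives the robot as it stands.
- The arm moves only by the shell command python3 -m jog 'ROWS' [FORCE]. ROWS is JSON, a list of rows, each a list of 7 numbers: the shift along the tool's x, y, z in m, then the turn, a rotation vector about the tool's x, y, z in rad, then the finger opening in m, from 0 to 0.087. A call has 1 to 12 rows; each row shifts and turns the commanded pose from where the row before left it, along the tool's axes as they then stand; what a row does not reach is not made up. A row lasts 1/12 s, in which the tool goes at most 41.7 mm and 7.16 degrees, less where a joint would pass 70% of its speed; a pose out of reach is approached as far as the arm can. A call is refused whole if a number of a shift passes 0.0417 or a number of a turn 0.125, either way. A call with a gripper value outside its range is refused whole. The fingers move at their own pace and stop on an object; FORCE is the grip in N (left out, the last holds). Time passes only in rows, so rows that do not move let the fingers close. It gives the time, the measured TCP pose, the force, the opening and the grip force at its end, in the units of the state.
- env.get_obs(): the state, without advancing time (a new reading comes with each control period).
- env.read_camera(name): name is "side" or "top" or "wrist"; returns the picture (400x640x3 uint8, blue, green, red); there is no depth.
- env.get_calibration(name): a dict with "fov_y" (degrees; the focal length in pixels is half the picture's height over the tangent of half this angle, whatever the lens; pixels are square), "cx", "cy" (the principal point, pixels), "pose" (4x4, takes a point from camera to world coordinates). Camera axes: x right, y up, looking along -z (the intrinsics and any distortion apply to the point x, -y, -z); pixel columns grow to the right and rows downward; lengths in m; the calibration is good to about 2 mm. A picture is of the moment at which its call begins: read the wrist's pose just before it. get_calibration takes no time and is no camera call; for the wrist camera it gives the pose at the moment of the call.
- env.sign_off(): hands the job in; it is judged then, once.
The state is a dict: "time_s": time; "qpos": joint angles; "joint_velocities": joint speeds; "effort": joint torques, N m; "tool_pos": TCP position; "tool_rot": TCP orientation; "force": force on the tool from outside, world axes, zero at the start; "wrist_torque": the same for the moment, N m; "grip_width": finger opening in m; "grasp_force": force on a finger pad.
Only numpy, scipy, OpenCV 4.12 (cv2) and the standard library are available. Lean on these libraries where they do the work, as an engineer would, in place of code of your own. Each camera call takes 0.05 s, during which the arm holds its last target. There are 200 camera calls.

## Task

The tins of solder pellets that came back from the stained-glass class are in the carton. First fold both carton flaps right back and leave them so, then lift each tin, feel its weight, and stand those over 250 g in the wooden stock tray and those under 250 g in the grey plastic tray for using up (a tin within about 30 g of that may go in either). Every tin must end upright on the floor of its tray; leave the other things on the bench where they are.

Things in the scene. Friction and masses are not known exactly. Their poses are not given: they have to be found in the camera images.
- carton: Plain brown shipping carton, fixed to the table, open at the top but for two flaps: 230 (x) x 300 (y) x 85 mm high outside, walls and floor 5 mm. Origin at the centre of its underside; its z is up, the two flaps hang on its -x and +x walls.
- flap_near (a joint): Flap (114 long, 298 wide, 4 mm thick) hinged on the top edge of the carton's -x wall, nearest the robot (hinge at carton x -0.1125, z 0.085 m). Rad: 0 closed, level over the carton, free edge at its middle; 1.57 upright; 3.14 level outwards; stops at 3.3. Starts ajar (0.8 to 1.25); its crease (0.05 N m) keeps it where it is left.
- flap_far (a joint): The like flap on the carton's +x wall, away from the robot (hinge at carton x +0.1125, z 0.085 m); same angles and crease. To open a flap, push its inner side outwards while rising with the edge along its arc until it is past upright: a level push against a low flap can jam on the edge.
- flap_near_edge (a point): Middle of the free edge of the near flap.
- flap_far_edge (a point): Middle of the free edge of the far flap.
- stock_tray: Low wooden tray, fixed: 262 (x) x 150 (y) x 28 mm high outside, walls and floor 6 mm, with a raised end (76 mm high, 8 mm thick, hand slot) just outside each short side. Origin at the centre of its underside, z up. Takes six tins, three along x by two along y. Stands left or right of the carton.
- useup_tray: Low grey plastic tray, fixed, level all round with a narrow turned-out rim and no raised ends; same size as the wooden one: 262 (x) x 150 (y) x 28 mm high, walls 6 mm, floor 6 mm thick. Origin at the centre of its underside, z up. On the other side of the carton.
- pliers: Bystander: pliers lying flat, about 160 mm long.
- ink_knife: Bystander: ink knife with a wooden handle, about 210 mm long.
- brayer: Bystander: rubber ink roller with a wooden handle.
- foil_roll: Bystander: flat roll of copper foil, 76 mm across, 10 mm high.
- glass_piece: Bystander: round green glass piece in a metal edge, 66 mm across.
- flux_jar: Bystander: closed jar, 54 mm across, 75 mm high.
- tin1: Closed metal tin of solder pellets, 50 mm diameter, 58 mm high, standing in the carton (or absent). All tins look alike; what is in them can only be felt: anything from about 75 g (nearly empty) to 470 g (full). Origin at the centre of its underside, z up.
- tin2: Closed metal tin of solder pellets, 50 mm diameter, 58 mm high, standing in the carton (or absent). All tins look alike; what is in them can only be felt: anything from about 75 g (nearly empty) to 470 g (full). Origin at the centre of its underside, z up.
- tin3: Closed metal tin of solder pellets, 50 mm diameter, 58 mm high, standing in the carton (or absent). All tins look alike; what is in them can only be felt: anything from about 75 g (nearly empty) to 470 g (full). Origin at the centre of its underside, z up.
- tin4: Closed metal tin of solder pellets, 50 mm diameter, 58 mm high, standing in the carton (or absent). All tins look alike; what is in them can only be felt: anything from about 75 g (nearly empty) to 470 g (full). Origin at the centre of its underside, z up.
- tin5: Closed metal tin of solder pellets, 50 mm diameter, 58 mm high, standing in the carton (or absent). All tins look alike; what is in them can only be felt: anything from about 75 g (nearly empty) to 470 g (full). Origin at the centre of its underside, z up.
Things that resemble listed ones, but are neither listed nor needed, are in the scene too. What is shaped like the tin5 but orange or purple is not meant. Leave any green or orange look-alike of the tin1 alone.

How it is judged (in metres and radians):
On the way:
1. both carton flaps are folded well back, past 2.3 rad (130 degrees) (value of joint each of flap_near, flap_far above 2.3 rad), for 0.2 s.
At the end, for the whole second after the job is handed in: Every tin that is present stands upright (within 0.15 rad) on the floor of a tray: one of over 290 g in the wooden stock tray, one of under 210 g in the grey plastic tray, one between these in either. Both flaps are still folded back (over 2.0 rad) (((x of tin1 in the frame of stock_tray between -0.13 and 0.13 m and y of tin1 in the frame of stock_tray between -0.075 and 0.075 m and z of tin1 in the frame of stock_tray below 0.014 m and angle between tin1's own z axis and vertical below 0.15 rad and contact force between tin1 and stock_tray above 2.06 N) or (x of tin1 in the frame of useup_tray between -0.13 and 0.13 m and y of tin1 in the frame of useup_tray between -0.075 and 0.075 m and z of tin1 in the frame of useup_tray below 0.014 m and angle between tin1's own z axis and vertical below 0.15 rad and contact force between tin1 and useup_tray between 0.2 and 2.84 N)) and ((x of tin2 in the frame of stock_tray between -0.13 and 0.13 m and y of tin2 in the frame of stock_tray between -0.075 and 0.075 m and z of tin2 in the frame of stock_tray below 0.014 m and angle between tin2's own z axis and vertical below 0.15 rad and contact force between tin2 and stock_tray above 2.06 N) or (x of tin2 in the frame of useup_tray between -0.13 and 0.13 m and y of tin2 in the frame of useup_tray between -0.075 and 0.075 m and z of tin2 in the frame of useup_tray below 0.014 m and angle between tin2's own z axis and vertical below 0.15 rad and contact force between tin2 and useup_tray between 0.2 and 2.84 N)) and ((x of tin3 in the frame of stock_tray between -0.13 and 0.13 m and y of tin3 in the frame of stock_tray between -0.075 and 0.075 m and z of tin3 in the frame of stock_tray below 0.014 m and angle between tin3's own z axis and vertical below 0.15 rad and contact force between tin3 and stock_tray above 2.06 N) or (x of tin3 in the frame of useup_tray between -0.13 and 0.13 m and y of tin3 in the frame of useup_tray between -0.075 and 0.075 m and z of tin3 in the frame of useup_tray below 0.014 m and angle between tin3's own z axis and vertical below 0.15 rad and contact force between tin3 and useup_tray between 0.2 and 2.84 N)) and ((x of tin4 in the frame of stock_tray between -0.13 and 0.13 m and y of tin4 in the frame of stock_tray between -0.075 and 0.075 m and z of tin4 in the frame of stock_tray below 0.014 m and angle between tin4's own z axis and vertical below 0.15 rad and contact force between tin4 and stock_tray above 2.06 N) or (x of tin4 in the frame of useup_tray between -0.13 and 0.13 m and y of tin4 in the frame of useup_tray between -0.075 and 0.075 m and z of tin4 in the frame of useup_tray below 0.014 m and angle between tin4's own z axis and vertical below 0.15 rad and contact force between tin4 and useup_tray between 0.2 and 2.84 N)) and ((x of tin5 in the frame of stock_tray between -0.13 and 0.13 m and y of tin5 in the frame of stock_tray between -0.075 and 0.075 m and z of tin5 in the frame of stock_tray below 0.014 m and angle between tin5's own z axis and vertical below 0.15 rad and contact force between tin5 and stock_tray above 2.06 N) or (x of tin5 in the frame of useup_tray between -0.13 and 0.13 m and y of tin5 in the frame of useup_tray between -0.075 and 0.075 m and z of tin5 in the frame of useup_tray below 0.014 m and angle between tin5's own z axis and vertical below 0.15 rad and contact force between tin5 and useup_tray between 0.2 and 2.84 N)) and value of joint each of flap_near, flap_far above 2 rad); the robot touches nothing.
It fails at once if a bystander was moved more than 30 mm (distance of any of pliers, ink_knife, brayer, foil_roll, glass_piece, flux_jar from where it was at the start of the episode above 0.03 m).
It fails at once if a tin was lifted out of the carton while a flap was not folded back (both over 2.0 rad) (height (world z) of any of tin1, tin2, tin3, tin4, tin5 above 0.1 m and value of joint any of flap_near, flap_far below 2 rad).
Of tin1, tin2, tin3, tin4, tin5 only 3 to 5 are there at a start; the rules pass over those that are not, and their reading is None.
At some moment in a run one of tin1, tin2, tin3, tin4, tin5 may be knocked a few centimetres aside while the robot is not near it.
It also fails if it takes over 210 s, if anything falls off the work surface, if the arm or the gripper's body presses on something with over 40 N, if the wrist force passes 120 N, or if a joint passes its speed limit or range.

## Working session

There is one attempt and no reset: what is moved stays moved. The work goes in short steps, Python scripts to look and compute and a shell command to move; the robot and the scene stay as the last step left them, time stands still between calls to the robot, and variables do not carry over. Pictures are saved under pics/ and viewed, at most 14 in all, crops included, and the job is handed in when it is done.

```bash
ls; mkdir -p pics
python3 - <<'E'
from cell import env
import cv2
o=env.get_obs(); print({k:o[k] for k in('time_s','tool_pos','tool_rot','force','grip_width')})
for n in('top','side'):
    c=env.get_calibration(n);print(n,c)
    cv2.imwrite(f'pics/{n}0.png',env.read_camera(n))
print(env.get_calibration('wrist'))
E
```

```text
pics
{'time_s': 0.0, 'tool_pos': array([ 0.17681232, -0.62490709,  0.22144588]), 'tool_rot': array([-1.79889117e+02,  6.31287352e-03,  1.58036053e+01]), 'force': array([ 0.84910247, -0.73123811, -0.29854734]), 'grip_width': 0.0875518602780522}
top {'fov_y': 53.168652794597904, 'cx': 313.93117648771283, 'cy': 196.20125052784365, 'pose': array([[ 0.02441393,  0.99444389, -0.1023978 ,  0.42925184],
       [-0.99967834,  0.02358116, -0.00933547,  0.00960603],
       [-0.00686894,  0.10259278,  0.99469972,  1.18140616],
       [ 0.        ,  0.        ,  0.        ,  1.        ]])}
side {'fov_y': 55.395115491906004, 'cx': 316.9303043677586, 'cy': 196.71296989515366, 'pose': array([[-0.92209149, -0.30209269,  0.24184147,  0.77969359],
       [ 0.38693919, -0.72790897,  0.56606236,  0.57728147],
       [ 0.00503528,  0.61553922,  0.78809017,  0.88341765],
       [ 0.        ,  0.        ,  0.        ,  1.        ]])}
{'fov_y': 63.74151831416955, 'cx': 319.5968577944331, 'cy': 200.16444236951966, 'pose': array([[ 0.27261469,  0.9268018 ,  0.25830148,  0.24683493],
       [-0.96212105,  0.26318608,  0.07110684, -0.60532966],
       [-0.00207941, -0.26790206,  0.96344391,  0.38305946],
       [ 0.        ,  0.        ,  0.        ,  1.        ]])}
```

View pics/top0.png

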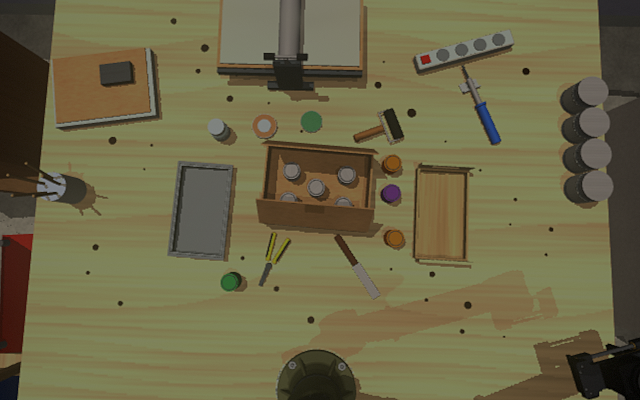

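View pics/side0.png

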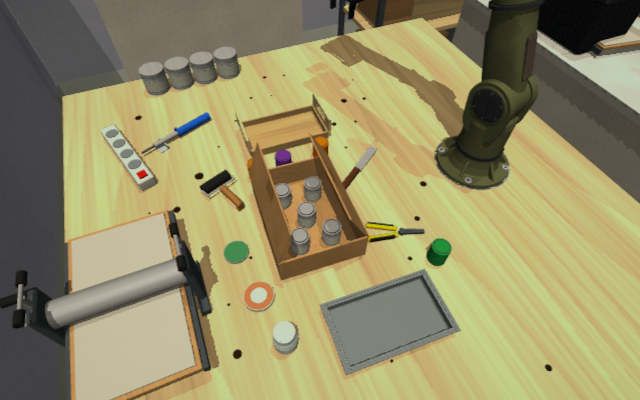

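The top view shows the carton at about (318,190) with five grey tins in it: (292,172), (347,175), (316,187), (289,198), (343,204). The grey tray is at (202,210) and the wooden tray at (441,215). Look-alikes are orange (391,164) and (394,239), purple (391,193), green (231,282), the larger grey tins at right (585,95–187), and the flux jar (218,128). I choose the five grey tins inside the carton, and will check that in a crop.

```bash
cat > h.py <<'E'
from cell import env
import numpy as np, cv2
def K(c):
    f=200/np.tan(np.radians(c['fov_y'])/2); return f
def proj(c,p):
    T=np.linalg.inv(c['pose']); q=T[:3,:3]@np.array(p,float)+T[:3,3]; f=K(c)
    return np.array([c['cx']+f*q[0]/-q[2], c['cy']+f*(-q[1])/-q[2]])
def unproj(c,uv,z):
    f=K(c); d=np.array([(uv[0]-c['cx'])/f,-(uv[1]-c['cy'])/f,-1.]); d=c['pose'][:3,:3]@d; o=c['pose'][:3,3]
    return o+d*(z-o[2])/d[2]
E
python3 - <<'E'
from h import *
im=cv2.imread('pics/top0.png')
cv2.imwrite('pics/top0c.png',cv2.resize(im[110:270,160:480],None,fx=2.5,fy=2.5,interpolation=cv2.INTER_CUBIC))
im=cv2.imread('pics/side0.png')
cv2.imwrite('pics/side0c.png',cv2.resize(im[80:380,220:470],None,fx=2,fy=2,interpolation=cv2.INTER_CUBIC))
E
```

```text
(no output)
```

View pics/top0c.png

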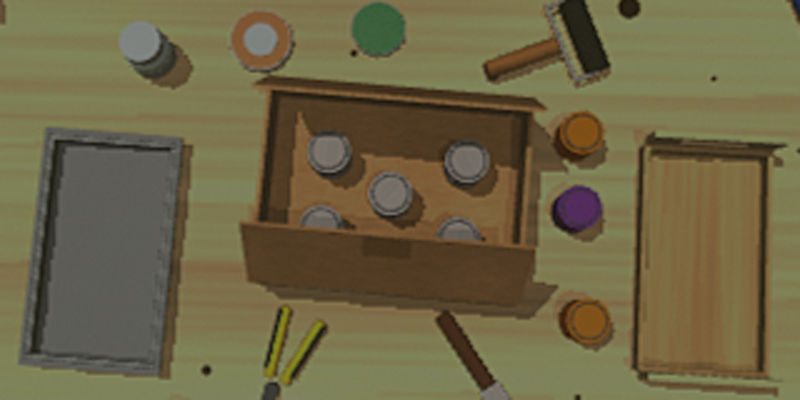

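View pics/side0c.png

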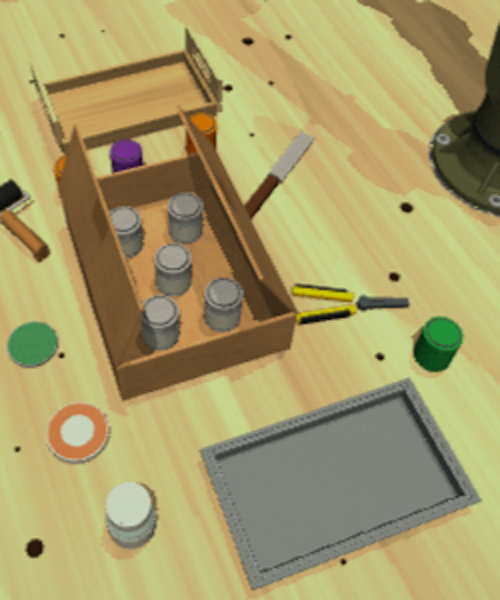

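Run:
```python
from h import *
np.set_printoptions(precision=4,suppress=True)
t=env.get_calibration('top'); s=env.get_calibration('side')
T=lambda p:(160+p[0]/2.5,110+p[1]/2.5); S=lambda p:(220+p[0]/2,80+p[1]/2)
print('tins top'); [print(unproj(t,T(p),.063)) for p in[(329,149),(467,158),(391,191),(323,226),(459,237)]]
print('tins side'); [print(unproj(s,S(p),.063)) for p in[(160,308),(124,221),(173,258),(224,291),(185,204)]]
def rect(n,q):
    q=np.array(q); (cx,cy),(w,h),a=cv2.minAreaRect((q[:,:2]*1000).astype(np.float32)); print(n,cx,cy,w,h,a)
rect('grey top',[unproj(t,T(p),.028) for p in[(47,129),(185,138),(163,375),(22,364)]])
rect('grey side',[unproj(s,S(p),.028) for p in[(202,452),(408,380),(479,497),(254,587)]])
rect('wood top',[unproj(t,T(p),.028) for p in[(640,148),(772,150),(764,375),(633,371)]])
print('carton +y wall top side cam',unproj(s,S((122,373)),.085),unproj(s,S((296,318)),.085))
for p in[(270,88),(261,222),(533,104),(523,245)]: print('carton top',unproj(t,T(p),.085))
print('far edge h', [unproj(t,T(p),.185) for p in[(257,80),(545,107)]],[unproj(t,T(p),.19) for p in [(241,224),(535,247)]])
print('orange/purple',[unproj(t,T(p),.058) for p in[(580,132),(579,208),(586,320)]])
```

```text
tins top
[0.6186 0.0852 0.063 ]
[ 0.612  -0.0712  0.063 ]
[0.5723 0.0138 0.063 ]
[0.5309 0.0893 0.063 ]
[ 0.5221 -0.0637  0.063 ]
tins side
[0.6141 0.0822 0.063 ]
[ 0.6087 -0.0691  0.063 ]
[0.5697 0.0157 0.063 ]
[0.5285 0.0898 0.063 ]
[ 0.5191 -0.0653  0.063 ]
grey top 499.98193359375 344.4276428222656 162.79153442382812 275.3038635253906 87.32715606689453
grey side 500.12115478515625 348.1527404785156 155.71969604492188 274.2771911621094 87.38571166992188
wood top 505.9478759765625 -347.78887939453125 153.38247680664062 264.0399169921875 88.13026428222656
carton +y wall top side cam [0.6915 0.1616 0.085 ] [0.47   0.1729 0.085 ]
carton top [0.6824 0.1518 0.085 ]
carton top [0.5317 0.1563 0.085 ]
carton top [ 0.671  -0.1422  0.085 ]
carton top [ 0.5131 -0.1327  0.085 ]
far edge h [array([0.6673, 0.1524, 0.185 ]), array([ 0.6461, -0.1405,  0.185 ])] [array([0.5194, 0.1622, 0.19  ]), array([ 0.5034, -0.131 ,  0.19  ])]
orange/purple [array([ 0.6457, -0.1997,  0.058 ]), array([ 0.5586, -0.1989,  0.058 ]), array([ 0.4329, -0.2073,  0.058 ])]
```

The crop shows five grey-lidded tins in the carton, at crop pixels (329,149), (467,158), (391,191), (323,226) and (459,237). The orange and purple ones stand outside it. Both cameras agree to about 4 mm and the tray and carton sizes match. First I'll straighten the tool yaw and go over the carton.

```bash
python3 -m jog '[[0,0,-0.015,0,0,0.092,0],[0,0,-0.015,0,0,0.092,0],[0,0,-0.015,0,0,0.092,0],[0,0,0,0,0,0,0],[0,0,0,0,0,0,0]]' 10; python3 -m jog '[[0.017,-0.031,0,0,0,0,0],[0.017,-0.031,0,0,0,0,0],[0.017,-0.031,0,0,0,0,0],[0.017,-0.031,0,0,0,0,0],[0.017,-0.031,0,0,0,0,0],[0.017,-0.031,0,0,0,0,0],[0.017,-0.031,0,0,0,0,0],[0.017,-0.031,0,0,0,0,0],[0.017,-0.031,0,0,0,0,0],[0.017,-0.031,0,0,0,0,0],[0.017,-0.031,0,0,0,0,0],[0.017,-0.031,0,0,0,0,0]]'
```

```text
time_s: 0.52
tool_pos: [0.1771, -0.6257, 0.2678]
tool_rot: [179.9, -0.0, 0.1]
force: [-0.4, 0.7, 0.0]
grip_width: 0.0615
grasp_force: 0.0
time_s: 1.52
tool_pos: [0.3808, -0.2515, 0.266]
tool_rot: [-180.0, 0.1, 0.1]
force: [0.8, -0.2, 0.0]
grip_width: 0.0006
grasp_force: 0.0
```

```bash
python3 -m jog '[[0.016,-0.031,0,0,0,0,0],[0.016,-0.031,0,0,0,0,0],[0.016,-0.031,0,0,0,0,0],[0.016,-0.031,0,0,0,0,0],[0.016,-0.031,0,0,0,0,0],[0.016,-0.031,0,0,0,0,0],[0.016,-0.031,0,0,0,0,0],[0.016,-0.031,0,0,0,0,0],[0.016,-0.031,0,0,0,0,0],[0.016,-0.031,0,0,0,0,0],[0.016,-0.031,0,0,0,0,0],[0.016,-0.031,0,0,0,0,0]]'; python3 -m jog '[[0,0,0.025,0,0,0,0],[0,0,0.025,0,0,0,0],[0,0,0.025,0,0,0,0],[0,0,0.025,0,0,0,0],[0,0,0.025,0,0,0,0],[0,0,0,0,0,0,0],[-0.015,0,0,0,0,0,0],[-0.015,0,0,0,0,0,0],[-0.015,0,0,0,0,0,0],[-0.015,0,0,0,0,0,0],[-0.015,0,0,0,0,0,0]]';  python3 -m jog '[[-0.012,0,-0.005,0,0,0,0],[-0.012,0,-0.004,0,0,0,0],[-0.012,0,0,0,0,0,0],[-0.01,0,0.003,0,0,0,0],[-0.01,0,0.006,0,0,0,0],[-0.008,0,0.009,0,0,0,0],[-0.007,0,0.01,0,0,0,0],[-0.005,0,0.01,0,0,0,0],[-0.003,0,0.008,0,0,0,0],[0,0,0,0,0,0,0]]'; python3 -c "
from h import *
cv2.imwrite('pics/s1.png',cv2.resize(env.read_camera('side')[60:360,180:500],None,fx=1.8,fy=1.8))"
```

```text
time_s: 2.52
tool_pos: [0.573, 0.1197, 0.2659]
tool_rot: [180.0, 0.1, 0.1]
force: [1.4, -0.4, 0.2]
grip_width: 0.0004
grasp_force: 0.0
time_s: 3.43
tool_pos: [0.4978, 0.1188, 0.1432]
tool_rot: [-180.0, -0.1, 0.1]
force: [1.0, 0.1, 1.2]
grip_width: 0.0004
grasp_force: 0.3
time_s: 4.27
tool_pos: [0.4175, 0.1182, 0.1042]
tool_rot: [180.0, 0.2, 0.1]
force: [-0.2, 0.2, 0.2]
grip_width: 0.0005
grasp_force: 0.0
```

View pics/s1.png

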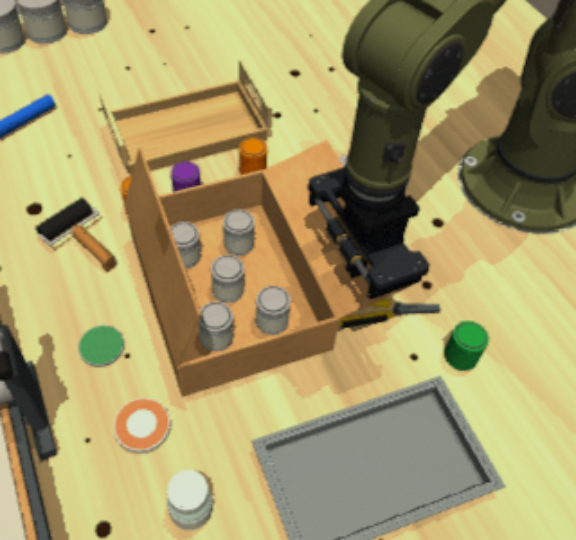

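The picture shows the near flap lying well back under the gripper. All five tins are still standing, at (216,325), (273,308), (227,277), (239,230) and (185,243). Next is the far flap.

```bash
python3 -m jog '[[0,0,-0.025,0,0,0,0],[0,0,-0.025,0,0,0,0],[0.04,0,0,0,0,0,0],[0.04,0,0,0,0,0,0],[0.04,0,0,0,0,0,0],[0.04,0,0,0,0,0,0],[0.04,0,0,0,0,0,0],[0.015,0,0,0,0,0,0],[0.015,0,0,0,0,0,0],[0.015,0,0,0,0,0,0]]';  python3 -m jog '[[0.012,0,-0.003,0,0,0,0],[0.012,0,0,0,0,0,0],[0.012,0,0.004,0,0,0,0],[0.012,0,0.007,0,0,0,0],[0.01,0,0.01,0,0,0,0],[0.01,0,0.012,0,0,0,0],[0.008,0,0.012,0,0,0,0],[0.006,0,0.010,0,0,0,0],[0.004,0,0.005,0,0,0,0],[0,0,0,0,0,0,0]]';  python3 -m jog '[[0,0,-0.03,0,0,0,0.087],[0,0,-0.04,0,0,0,0.087],[0,0,-0.04,0,0,0,0.087],[-0.03,0.025,-0.04,0,0,0,0.087],[-0.04,0.025,-0.02,0,0,0,0.087],[-0.04,0.025,0,0,0,0,0.087],[-0.04,0.025,0,0,0,0,0.087],[-0.04,0,0,0,0,0,0.087],[-0.03,0,0,0,0,0,0.087],[0,0,0,0,0,0,0.087],[0,0,0,0,0,0,0.087]]'; python3 -c "
from h import *
cv2.imwrite('pics/s2.png',env.read_camera('side'))
print(env.get_calibration('wrist'))
cv2.imwrite('pics/w2.png',env.read_camera('wrist'))
a=cv2.imread('pics/s2.png')[60:360,130:450];b=cv2.imread('pics/w2.png')
cv2.imwrite('pics/m2.png',np.hstack([cv2.resize(a,(320,300)),cv2.resize(b,(480,300))]))"
```

```text
time_s: 5.15
tool_pos: [0.6655, 0.1181, 0.1547]
tool_rot: [-180.0, 0.1, -0.1]
force: [-0.3, 0.2, 0.7]
grip_width: 0.0003
grasp_force: 0.3
time_s: 5.98
tool_pos: [0.7498, 0.118, 0.0961]
tool_rot: [180.0, 0.2, -0.0]
force: [-0.8, -0.3, -0.4]
grip_width: 0.0006
grasp_force: 0.0
time_s: 6.9
tool_pos: [0.5535, 0.0352, 0.2559]
tool_rot: [179.8, -0.1, -0.0]
force: [-0.0, 0.4, 0.2]
grip_width: 0.0657
grasp_force: 0.0
{'fov_y': 63.74151831416955, 'cx': 319.5968577944331, 'cy': 200.16444236951966, 'pose': array([[-4.33952138e-05,  9.64186358e-01,  2.65225686e-01,
         6.27003521e-01],
       [-9.99997949e-01, -5.78868496e-04,  1.94076973e-03,
         3.55226706e-02],
       [ 2.02479449e-03, -2.65225057e-01,  9.64184406e-01,
         4.17521500e-01],
       [ 0.00000000e+00,  0.00000000e+00,  0.00000000e+00,
         1.00000000e+00]])}
```

View pics/m2.png

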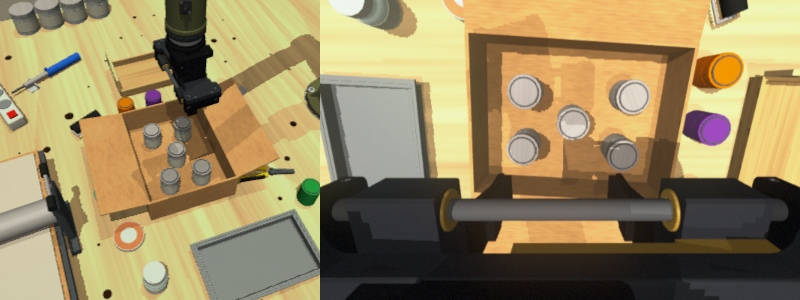

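Both flaps are folded back: the side view shows the carton open with a flap out on either side. The wrist view shows five grey tins at about w2 (273,121), (411,129), (338,163), (272,197) and (403,205). I'll refine these numerically.

```bash
cat > det.py <<'E'
from h import *
np.set_printoptions(precision=4,suppress=True)
def det(z=.063,box=(.475,.67,-.13,.16)):
    o=env.get_obs(); c=env.get_calibration('wrist'); im=env.read_camera('wrist')
    g=cv2.medianBlur(cv2.cvtColor(im,cv2.COLOR_BGR2GRAY),3); hsv=cv2.cvtColor(im,cv2.COLOR_BGR2HSV)
    r=K(c)*.025/(c['pose'][2,3]-z)
    C=cv2.HoughCircles(g,cv2.HOUGH_GRADIENT,1,1.2*r,param1=120,param2=12,minDist=1.3*r,minRadius=int(.8*r),maxRadius=int(1.2*r)) if 0 else cv2.HoughCircles(g,cv2.HOUGH_GRADIENT,1,1.3*r,None,120,12,int(.8*r),int(1.2*r))
    out=[]
    for u,v,q in C[0]:
        p=unproj(c,(u,v),z); m=np.zeros(g.shape,np.uint8); cv2.circle(m,(int(u),int(v)),int(.6*q),1,-1)
        s=cv2.mean(hsv,m)[1]
        if box[0]<p[0]<box[1] and box[2]<p[1]<box[3] and s<75 and v<240: out.append((*p[:2],s)); cv2.circle(im,(int(u),int(v)),int(q),(0,0,255),1)
    cv2.imwrite('pics/det.png',im)
    print('tcp',o['tool_pos'],'\n',np.array(out))
E
python3 -c "
from det import *
det()"
```

```text
tcp [0.5553 0.0353 0.2555] 
 [[ 0.5308  0.0901 30.1459]
 [ 0.6174  0.0856 29.0272]
 [ 0.609  -0.0606 26.2174]
 [ 0.5766  0.0165 29.6621]
 [ 0.5237 -0.06   32.443 ]]
```

```bash
cat > w.py <<'E'
from cell import env
import numpy as np
f=[]
for i in range(5): env.read_camera('top'); f.append(env.get_obs()['force'][2])
o=env.get_obs()
print('Fz mean',np.mean(f).round(3),'sd',np.std(f).round(3),'g',round(np.mean(f)/-.00981),'t',o['time_s'],o['tool_pos'],o['grip_width'],o['grasp_force'])
E
python3 w.py; python3 -m jog '[[0.0,0.02,0.03,0,0,0,0.074],[0.019,0,0.03,0,0,0,0.074],[0,0,0.035,0,0,0,0.074],[0,0,0.035,0,0,0,0.074],[0,0,0.035,0,0,0,0.074],[0,0,0.03,0,0,0,0.074],[0,0,0.025,0,0,0,0.074],[0,0,0.003,0,0,0,0.074],[0,0,0,0,0,0,0.074]]'; python3 -m jog '[[0,0,0,0,0,0,0.03],[0,0,0,0,0,0,0.03],[0,0,0,0,0,0,0.03],[0,0,0,0,0,0,0.03],[0,0,0,0,0,0,0.03],[0,0,0,0,0,0,0.03]]' 25
```

```text
Fz mean -0.037 sd 0.32 g 4 t 7.3 [0.55506208 0.03573153 0.25428554] 0.08599748380960104 0.0
time_s: 8.05
tool_pos: [0.5724, 0.0157, 0.03]
tool_rot: [-179.9, 0.2, 0.0]
force: [0.8, 0.0, -0.1]
grip_width: 0.0738
grasp_force: 0.0
time_s: 8.55
tool_pos: [0.5744, 0.0152, 0.0328]
tool_rot: [180.0, -0.1, -0.0]
force: [-1.2, -1.3, 4.7]
grip_width: 0.0492
grasp_force: 25.0
```

Gripped at 49 mm. Lifting and weighing.

```bash
python3 -m jog '[[0,0,-0.01,0,0,0,0.03],[0,0,-0.02,0,0,0,0.03],[0,0,-0.03,0,0,0,0.03],[0,0,-0.03,0,0,0,0.03],[0,0,-0.03,0,0,0,0.03],[0,0,-0.02,0,0,0,0.03],[0,0,-0.01,0,0,0,0.03],[0,0,0,0,0,0,0.03],[0,0,0,0,0,0,0.03],[0,0,0,0,0,0,0.03],[0,0,0,0,0,0,0.03]]'; python3 w.py; python3 w.py
```

```text
time_s: 9.47
tool_pos: [0.5724, 0.0151, 0.1797]
tool_rot: [-180.0, 0.2, -0.0]
force: [0.5, -0.8, -1.0]
grip_width: 0.0492
grasp_force: 25.0
Fz mean -1.171 sd 0.279 g 119 t 9.7167 [0.57322562 0.01538914 0.18093306] 0.04927151091713807 24.99991766642779
Fz mean -0.963 sd 0.499 g 98 t 9.9667 [0.57354623 0.01537508 0.18158476] 0.04943552201564525 24.99991738703102
```

About 110 g, so it goes in the grey tray at slot (0.60,0.37).

```bash
python3 -m jog '[[0.0,-0.02,0,0,0,0,0.03],[0.004,-0.036,0,0,0,0,0.03],[0.004,-0.036,0,0,0,0,0.03],[0.004,-0.036,0,0,0,0,0.03],[0.004,-0.036,0,0,0,0,0.03],[0.004,-0.036,0,0,0,0,0.03],[0.004,-0.036,0,0,0,0,0.03],[0.003,-0.036,0,0,0,0,0.03],[0,-0.036,0,0,0,0,0.03],[0,-0.03,0,0,0,0,0.03],[0,-0.018,0,0,0,0,0.03],[0,0,0,0,0,0,0.03]]'; python3 -m jog '[[0,0,0.03,0,0,0,0.03],[0,0,0.035,0,0,0,0.03],[0,0,0.035,0,0,0,0.03],[0,0,0.025,0,0,0,0.03],[0,0,0.01,0,0,0,0.03],[0,0,0.005,0,0,0,0.03],[0,0,0.004,0,0,0,0.03],[0,0,0.002,0,0,0,0.03],[0,0,0,0,0,0,0.03],[0,0,0,0,0,0,0.03]]'
```

```text
time_s: 10.97
tool_pos: [0.5976, 0.3779, 0.1812]
tool_rot: [-179.8, 0.1, 0.4]
force: [-0.8, -0.1, -1.1]
grip_width: 0.0493
grasp_force: 25.0
time_s: 11.8
tool_pos: [0.6014, 0.372, 0.0373]
tool_rot: [-179.9, -0.1, -0.0]
force: [1.0, 0.1, -1.5]
grip_width: 0.0496
grasp_force: 25.0
```

```bash
python3 -m jog '[[0,0,0.002,0,0,0,0.03],[0,0,0.001,0,0,0,0.03],[0,0,0,0,0,0,0.03],[0,0,0,0,0,0,0.03],[0,0,0,0,0,0,0.064],[0,0,0,0,0,0,0.064],[0,0,0,0,0,0,0.064],[0,0,0,0,0,0,0.064],[0,0,-0.02,0,0,0,0.064],[0,0,-0.04,0,0,0,0.064],[0,0,-0.04,0,0,0,0.064],[0,0,-0.04,0,0,0,0.064]]'; python3 -m jog '[[-0.01,0.03,-0.02,0,0,0,0.074],[-0.01,0.036,-0.02,0,0,0,0.074],[-0.01,0.036,0,0,0,0,0.074],[-0.01,0.036,0,0,0,0,0.074],[-0.01,0.036,0,0,0,0,0.074],[0,0.036,0,0,0,0,0.074],[0,0.036,0,0,0,0,0.074],[0,0.036,0,0,0,0,0.074],[0,0.036,0,0,0,0,0.074],[0,0.02,0,0,0,0,0.074],[0,0,0,0,0,0,0.074],[0,0,0,0,0,0,0.074]]'; python3 -c "
from det import *
det()"; python3 w.py
```

```text
time_s: 12.8
tool_pos: [0.6001, 0.371, 0.1733]
tool_rot: [180.0, 0.1, 0.0]
force: [0.7, 0.2, 0.1]
grip_width: 0.0642
grasp_force: 0.0
time_s: 13.8
tool_pos: [0.5506, 0.0323, 0.212]
tool_rot: [180.0, 0.0, -0.2]
force: [0.3, 0.6, 0.1]
grip_width: 0.0739
grasp_force: 0.0
tcp [0.5506 0.0323 0.212 ] 
 [[ 0.6173  0.0845 28.9608]
 [ 0.5315  0.0908 29.8998]
 [ 0.6086 -0.062  26.0721]
 [ 0.5215 -0.0608 31.5238]]
Fz mean 0.042 sd 0.457 g -4 t 14.1 [0.55062803 0.03560839 0.21230702] 0.0740377843454824 0.0
```

```bash
python3 -m jog '[[0.033,-0.025,0,0,0,0,0.074],[0.034,-0.0245,0,0,0,0,0.074],[0,0,0.03,0,0,0,0.074],[0,0,0.035,0,0,0,0.074],[0,0,0.035,0,0,0,0.074],[0,0,0.035,0,0,0,0.074],[0,0,0.025,0,0,0,0.074],[0,0,0.015,0,0,0,0.074],[0,0,0.004,0,0,0,0.074],[0,0,0,0,0,0,0.074],[0,0,0,0,0,0,0.074]]'; python3 -m jog '[[0,0,0,0,0,0,0.03],[0,0,0,0,0,0,0.03],[0,0,0,0,0,0,0.03],[0,0,0,0,0,0,0.03],[0,0,0,0,0,0,0.03],[0,0,0,0,0,0,0.03]]' 25;  python3 -m jog '[[0,0,-0.01,0,0,0,0.03],[0,0,-0.02,0,0,0,0.03],[0,0,-0.03,0,0,0,0.03],[0,0,-0.03,0,0,0,0.03],[0,0,-0.03,0,0,0,0.03],[0,0,-0.02,0,0,0,0.03],[0,0,-0.01,0,0,0,0.03],[0,0,0,0,0,0,0.03],[0,0,0,0,0,0,0.03],[0,0,0,0,0,0,0.03],[0,0,0,0,0,0,0.03]]'; python3 w.py; python3 w.py
```

```text
time_s: 15.02
tool_pos: [0.6188, 0.084, 0.0349]
tool_rot: [-180.0, -0.1, 0.0]
force: [0.2, 0.6, -0.1]
grip_width: 0.0739
grasp_force: 0.0
time_s: 15.52
tool_pos: [0.618, 0.0837, 0.034]
tool_rot: [-180.0, -0.1, -0.0]
force: [-1.0, 0.4, 2.8]
grip_width: 0.0494
grasp_force: 25.0
time_s: 16.43
tool_pos: [0.6164, 0.0828, 0.1811]
tool_rot: [180.0, 0.2, -0.0]
force: [-0.3, -0.1, -1.6]
grip_width: 0.0497
grasp_force: 25.0
Fz mean -1.911 sd 0.586 g 195 t 16.6833 [0.61725996 0.08325947 0.18259408] 0.04955294998962414 24.999790219590068
Fz mean -1.615 sd 0.134 g 165 t 16.9333 [0.61754417 0.08332886 0.18324596] 0.04965616589963757 24.999811705201864
```

About 180 g, so it goes in the grey tray at (0.50,0.376).

```bash
python3 -m jog '[[0.0,-0.02,0,0,0,0,0.03],[-0.014,-0.035,0,0,0,0,0.03],[-0.015,-0.036,0,0,0,0,0.03],[-0.015,-0.036,0,0,0,0,0.03],[-0.015,-0.036,0,0,0,0,0.03],[-0.015,-0.036,0,0,0,0,0.03],[-0.015,-0.036,0,0,0,0,0.03],[-0.015,-0.03,0,0,0,0,0.03],[-0.012,-0.02,0,0,0,0,0.03],[0,-0.008,0,0,0,0,0.03],[0,0,0,0,0,0,0.03],[0,0,0,0,0,0,0.03]]'; python3 -m jog '[[0,0,0.03,0,0,0,0.03],[0,0,0.035,0,0,0,0.03],[0,0,0.035,0,0,0,0.03],[0,0,0.025,0,0,0,0.03],[0,0,0.01,0,0,0,0.03],[0,0,0.005,0,0,0,0.03],[0,0,0.004,0,0,0,0.03],[0,0,0.002,0,0,0,0.03],[0,0,0,0,0,0,0.03],[0,0,0,0,0,0,0.03]]'
```

```text
time_s: 17.93
tool_pos: [0.5024, 0.3755, 0.1831]
tool_rot: [179.9, -0.0, -0.0]
force: [-0.1, -0.7, -1.9]
grip_width: 0.0495
grasp_force: 25.0
time_s: 18.77
tool_pos: [0.5025, 0.3769, 0.0388]
tool_rot: [-179.9, -0.1, -0.0]
force: [-0.4, 0.6, -2.0]
grip_width: 0.0496
grasp_force: 25.0
```

```bash
python3 -m jog '[[0,0,0.002,0,0,0,0.03],[0,0,0.001,0,0,0,0.03],[0,0,0,0,0,0,0.03],[0,0,0,0,0,0,0.03],[0,0,0,0,0,0,0.064],[0,0,0,0,0,0,0.064],[0,0,0,0,0,0,0.064],[0,0,0,0,0,0,0.064],[0,0,-0.02,0,0,0,0.064],[0,0,-0.04,0,0,0,0.064],[0,0,-0.04,0,0,0,0.064],[0,0,-0.04,0,0,0,0.064]]'; python3 -m jog '[[0,0.03,-0.02,0,0,0,0.074],[0.005,0.036,-0.02,0,0,0,0.074],[0.005,0.036,0,0,0,0,0.074],[0.005,0.036,0,0,0,0,0.074],[0.005,0.036,0,0,0,0,0.074],[0.01,0.036,0,0,0,0,0.074],[0.01,0.036,0,0,0,0,0.074],[0.01,0.036,0,0,0,0,0.074],[0,0.036,0,0,0,0,0.074],[0,0.02,0,0,0,0,0.074],[0,0,0,0,0,0,0.074],[0,0,0,0,0,0,0.074]]'; python3 -c "
from det import *
det()"; python3 w.py
```

```text
time_s: 19.77
tool_pos: [0.501, 0.3761, 0.1753]
tool_rot: [180.0, 0.1, 0.0]
force: [1.7, 1.1, -0.7]
grip_width: 0.0642
grasp_force: 0.0
time_s: 20.77
tool_pos: [0.5515, 0.0368, 0.2141]
tool_rot: [180.0, 0.0, -0.2]
force: [-0.3, 0.7, -0.5]
grip_width: 0.074
grasp_force: 0.0
tcp [0.5515 0.0368 0.2141] 
 [[ 0.5297  0.0928 30.3651]
 [ 0.6066 -0.0669 25.6488]
 [ 0.5249 -0.0618 31.6667]]
Fz mean -0.013 sd 0.226 g 1 t 21.0667 [0.55139273 0.03996176 0.2143626 ] 0.07429459768774449 0.0
```

```bash
python3 -m jog '[[-0.01,-0.025,0,0,0,0,0.074],[-0.011,-0.026,0,0,0,0,0.074],[0,0,0.03,0,0,0,0.074],[0,0,0.035,0,0,0,0.074],[0,0,0.035,0,0,0,0.074],[0,0,0.035,0,0,0,0.074],[0,0,0.025,0,0,0,0.074],[0,0,0.016,0,0,0,0.074],[0,0,0.005,0,0,0,0.074],[0,0,0,0,0,0,0.074],[0,0,0,0,0,0,0.074]]'; python3 -m jog '[[0,0,0,0,0,0,0.03],[0,0,0,0,0,0,0.03],[0,0,0,0,0,0,0.03],[0,0,0,0,0,0,0.03],[0,0,0,0,0,0,0.03],[0,0,0,0,0,0,0.03]]' 25;  python3 -m jog '[[0,0,-0.01,0,0,0,0.03],[0,0,-0.02,0,0,0,0.03],[0,0,-0.03,0,0,0,0.03],[0,0,-0.03,0,0,0,0.03],[0,0,-0.03,0,0,0,0.03],[0,0,-0.02,0,0,0,0.03],[0,0,-0.01,0,0,0,0.03],[0,0,0,0,0,0,0.03],[0,0,0,0,0,0,0.03],[0,0,0,0,0,0,0.03],[0,0,0,0,0,0,0.03]]'; python3 w.py; python3 w.py
```

```text
time_s: 21.98
tool_pos: [0.5311, 0.0901, 0.0341]
tool_rot: [-180.0, -0.1, 0.0]
force: [0.8, -0.4, 0.6]
grip_width: 0.0742
grasp_force: 0.0
time_s: 22.48
tool_pos: [0.5311, 0.09, 0.0341]
tool_rot: [-180.0, -0.1, -0.0]
force: [-0.6, 2.4, 4.8]
grip_width: 0.0493
grasp_force: 25.0
time_s: 23.4
tool_pos: [0.5293, 0.0889, 0.1813]
tool_rot: [180.0, 0.2, -0.0]
force: [-0.7, 0.3, -2.8]
grip_width: 0.0497
grasp_force: 25.0
Fz mean -3.156 sd 0.275 g 322 t 23.65 [0.53019414 0.0893042  0.18263901] 0.049731761780552414 24.999405769631267
Fz mean -3.365 sd 0.622 g 343 t 23.9 [0.53052119 0.0893375  0.18323846] 0.04970791087564299 24.999469849281013
```

About 330 g, so it goes in the wooden tray at (0.585,-0.35).

```bash
python3 -m jog '[[0,0.025,0,0,0,0,0.03],[0.005,0.039,0,0,0,0,0.03],[0.006,0.04,0,0,0,0,0.03],[0.006,0.04,0,0,0,0,0.03],[0.006,0.04,0,0,0,0,0.03],[0.006,0.04,0,0,0,0,0.03],[0.006,0.04,0,0,0,0,0.03],[0.005,0.04,0,0,0,0,0.03],[0.005,0.04,0,0,0,0,0.03],[0.005,0.04,0,0,0,0,0.03],[0.005,0.035,0,0,0,0,0.03],[0,0.02,0,0,0,0,0.03]]'; python3 -m jog '[[0,0,0,0,0,0,0.03],[0,0,0,0,0,0,0.03],[0,0,0.03,0,0,0,0.03],[0,0,0.035,0,0,0,0.03],[0,0,0.035,0,0,0,0.03],[0,0,0.025,0,0,0,0.03],[0,0,0.01,0,0,0,0.03],[0,0,0.005,0,0,0,0.03],[0,0,0.004,0,0,0,0.03],[0,0,0.002,0,0,0,0.03],[0,0,0,0,0,0,0.03],[0,0,0,0,0,0,0.03]]'
```

```text
time_s: 24.9
tool_pos: [0.5845, -0.3562, 0.1823]
tool_rot: [179.9, 0.0, -0.3]
force: [-0.2, -0.4, -3.0]
grip_width: 0.0493
grasp_force: 25.0
time_s: 25.9
tool_pos: [0.5865, -0.3501, 0.0391]
tool_rot: [179.9, -0.1, -0.0]
force: [-0.2, -0.9, -2.8]
grip_width: 0.0492
grasp_force: 25.0
```

```bash
python3 -m jog '[[0,0,0.002,0,0,0,0.03],[0,0,0.001,0,0,0,0.03],[0,0,0,0,0,0,0.03],[0,0,0,0,0,0,0.03],[0,0,0,0,0,0,0.064],[0,0,0,0,0,0,0.064],[0,0,0,0,0,0,0.064],[0,0,0,0,0,0,0.064],[0,0,-0.02,0,0,0,0.064],[0,0,-0.04,0,0,0,0.064],[0,0,-0.04,0,0,0,0.064],[0,0,-0.04,0,0,0,0.064]]'; python3 -m jog '[[0,-0.03,-0.02,0,0,0,0.074],[-0.005,-0.036,-0.02,0,0,0,0.074],[-0.005,-0.036,0,0,0,0,0.074],[-0.005,-0.036,0,0,0,0,0.074],[-0.005,-0.036,0,0,0,0,0.074],[-0.01,-0.036,0,0,0,0,0.074],[-0.01,-0.036,0,0,0,0,0.074],[-0.01,-0.026,0,0,0,0,0.074],[0,-0.015,0,0,0,0,0.074],[0,0,0,0,0,0,0.074],[0,0,0,0,0,0,0.074],[0,0,0,0,0,0,0.074]]'; python3 -c "
from det import *
det()"; python3 w.py
```

```text
time_s: 26.9
tool_pos: [0.5851, -0.3494, 0.1755]
tool_rot: [-180.0, 0.0, 0.0]
force: [1.3, -0.8, 0.0]
grip_width: 0.0641
grasp_force: 0.0
time_s: 27.9
tool_pos: [0.5357, -0.0643, 0.2143]
tool_rot: [179.9, -0.0, -0.1]
force: [0.6, 0.4, -0.8]
grip_width: 0.074
grasp_force: 0.0
tcp [ 0.5357 -0.0643  0.2143] 
 [[ 0.6086 -0.0719 27.1701]
 [ 0.519  -0.0602 35.5714]]
Fz mean 0.346 sd 0.337 g -35 t 28.2 [ 0.53555588 -0.06352602  0.21405931] 0.07396564846446285 0.0
```

```bash
python3 -m jog '[[0.037,0.004,0,0,0,0,0.068],[0.037,0.0035,0,0,0,0,0.068],[0,0,0.03,0,0,0,0.068],[0,0,0.035,0,0,0,0.068],[0,0,0.035,0,0,0,0.068],[0,0,0.035,0,0,0,0.068],[0,0,0.025,0,0,0,0.068],[0,0,0.015,0,0,0,0.068],[0,0,0.005,0,0,0,0.068],[0,0,0,0,0,0,0.068],[0,0,0,0,0,0,0.068]]'; python3 -m jog '[[0,0,0,0,0,0,0.03],[0,0,0,0,0,0,0.03],[0,0,0,0,0,0,0.03],[0,0,0,0,0,0,0.03],[0,0,0,0,0,0,0.03],[0,0,0,0,0,0,0.03]]' 25;  python3 -m jog '[[0,0,-0.01,0,0,0,0.03],[0,0,-0.02,0,0,0,0.03],[0,0,-0.03,0,0,0,0.03],[0,0,-0.03,0,0,0,0.03],[0,0,-0.03,0,0,0,0.03],[0,0,-0.02,0,0,0,0.03],[0,0,-0.01,0,0,0,0.03],[0,0,0,0,0,0,0.03],[0,0,0,0,0,0,0.03],[0,0,0,0,0,0,0.03],[0,0,0,0,0,0,0.03]]'; python3 w.py; python3 w.py
```

```text
time_s: 29.12
tool_pos: [0.6107, -0.0702, 0.0357]
tool_rot: [180.0, -0.1, -0.0]
force: [0.5, 0.6, 0.1]
grip_width: 0.0682
grasp_force: 0.0
time_s: 29.62
tool_pos: [0.6102, -0.0707, 0.0354]
tool_rot: [179.9, -0.1, -0.0]
force: [-0.6, -0.9, 5.6]
grip_width: 0.0496
grasp_force: 25.0
time_s: 30.53
tool_pos: [0.6082, -0.0703, 0.182]
tool_rot: [-180.0, 0.2, -0.0]
force: [-0.5, 0.0, -2.5]
grip_width: 0.0498
grasp_force: 25.0
Fz mean -2.793 sd 0.49 g 285 t 30.7833 [ 0.60920479 -0.07016477  0.18357252] 0.048944631099490016 24.99921139329672
Fz mean -2.748 sd 0.369 g 280 t 31.0333 [ 0.60953609 -0.0701745   0.18428036] 0.04972424666037394 24.99928129836917
```

About 282 g, so it goes in the wooden tray at (0.506,-0.348).

```bash
python3 -m jog '[[0,0.02,0,0,0,0,0.03],[-0.01,0.035,0,0,0,0,0.03],[-0.015,0.036,0,0,0,0,0.03],[-0.015,0.036,0,0,0,0,0.03],[-0.015,0.036,0,0,0,0,0.03],[-0.015,0.036,0,0,0,0,0.03],[-0.015,0.036,0,0,0,0,0.03],[-0.013,0.028,0,0,0,0,0.03],[-0.005,0.015,0,0,0,0,0.03],[0,0,0,0,0,0,0.03],[0,0,0,0,0,0,0.03]]'; python3 -m jog '[[0,0,0,0,0,0,0.03],[0,0,0.03,0,0,0,0.03],[0,0,0.035,0,0,0,0.03],[0,0,0.035,0,0,0,0.03],[0,0,0.025,0,0,0,0.03],[0,0,0.01,0,0,0,0.03],[0,0,0.005,0,0,0,0.03],[0,0,0.004,0,0,0,0.03],[0,0,0.002,0,0,0,0.03],[0,0,0,0,0,0,0.03],[0,0,0,0,0,0,0.03]]'
```

```text
time_s: 31.95
tool_pos: [0.5062, -0.3488, 0.1841]
tool_rot: [-180.0, -0.0, -0.1]
force: [0.1, 1.1, -2.5]
grip_width: 0.0495
grasp_force: 25.0
time_s: 32.87
tool_pos: [0.5075, -0.3487, 0.0399]
tool_rot: [179.9, -0.1, -0.0]
force: [-0.4, -0.1, -2.8]
grip_width: 0.0495
grasp_force: 25.0
```

```bash
python3 -m jog '[[0,0,0.002,0,0,0,0.03],[0,0,0.001,0,0,0,0.03],[0,0,0,0,0,0,0.03],[0,0,0,0,0,0,0.03],[0,0,0,0,0,0,0.064],[0,0,0,0,0,0,0.064],[0,0,0,0,0,0,0.064],[0,0,0,0,0,0,0.064],[0,0,-0.02,0,0,0,0.064],[0,0,-0.04,0,0,0,0.064],[0,0,-0.04,0,0,0,0.064],[0,0,-0.04,0,0,0,0.064]]'; python3 -m jog '[[0,-0.03,-0.02,0,0,0,0.068],[0,-0.036,-0.02,0,0,0,0.068],[0,-0.036,0,0,0,0,0.068],[0,-0.036,0,0,0,0,0.068],[0,-0.036,0,0,0,0,0.068],[0,-0.036,0,0,0,0,0.068],[0,-0.036,0,0,0,0,0.068],[0,-0.026,0,0,0,0,0.068],[0,-0.015,0,0,0,0,0.068],[0,0,0,0,0,0,0.068],[0,0,0,0,0,0,0.068],[0,0,0,0,0,0,0.068]]'; python3 -c "
from det import *
det()"; python3 w.py
```

```text
time_s: 33.87
tool_pos: [0.5061, -0.3477, 0.1764]
tool_rot: [-179.9, 0.0, 0.0]
force: [0.2, -0.8, 0.7]
grip_width: 0.0643
grasp_force: 0.0
time_s: 34.87
tool_pos: [0.5064, -0.0627, 0.2151]
tool_rot: [180.0, 0.0, -0.1]
force: [-0.1, -0.8, -0.6]
grip_width: 0.068
grasp_force: 0.0
tcp [ 0.5064 -0.0627  0.2151] 
 [[ 0.5203 -0.0627 27.1542]]
Fz mean 0.04 sd 0.182 g -4 t 35.1667 [ 0.5064762  -0.06206755  0.21515141] 0.0684382086540372 0.0
```

```bash
python3 -m jog '[[0.008,0.001,0,0,0,0,0.07],[0.0065,0,0,0,0,0,0.07],[0,0,0.03,0,0,0,0.07],[0,0,0.035,0,0,0,0.07],[0,0,0.035,0,0,0,0.07],[0,0,0.035,0,0,0,0.07],[0,0,0.025,0,0,0,0.07],[0,0,0.016,0,0,0,0.07],[0,0,0.005,0,0,0,0.07],[0,0,0,0,0,0,0.07],[0,0,0,0,0,0,0.07]]'; python3 -m jog '[[0,0,0,0,0,0,0.03],[0,0,0,0,0,0,0.03],[0,0,0,0,0,0,0.03],[0,0,0,0,0,0,0.03],[0,0,0,0,0,0,0.03],[0,0,0,0,0,0,0.03]]' 25;  python3 -m jog '[[0,0,-0.01,0,0,0,0.03],[0,0,-0.02,0,0,0,0.03],[0,0,-0.03,0,0,0,0.03],[0,0,-0.03,0,0,0,0.03],[0,0,-0.03,0,0,0,0.03],[0,0,-0.02,0,0,0,0.03],[0,0,-0.01,0,0,0,0.03],[0,0,0,0,0,0,0.03],[0,0,0,0,0,0,0.03],[0,0,0,0,0,0,0.03],[0,0,0,0,0,0,0.03]]'; python3 w.py; python3 w.py
```

```text
time_s: 36.08
tool_pos: [0.5221, -0.062, 0.0349]
tool_rot: [-180.0, -0.1, -0.0]
force: [-0.1, 0.1, 1.4]
grip_width: 0.0699
grasp_force: 0.0
time_s: 36.58
tool_pos: [0.5216, -0.0625, 0.0351]
tool_rot: [180.0, -0.1, -0.0]
force: [-0.3, -1.3, 4.0]
grip_width: 0.0492
grasp_force: 25.0
time_s: 37.5
tool_pos: [0.5197, -0.0621, 0.1824]
tool_rot: [-179.9, 0.2, -0.0]
force: [0.1, -0.1, -2.6]
grip_width: 0.0495
grasp_force: 25.0
Fz mean -2.809 sd 0.576 g 286 t 37.75 [ 0.52071506 -0.06209046  0.18366158] 0.049533315932211414 24.99973798636347
Fz mean -2.195 sd 0.353 g 224 t 38.0 [ 0.52103215 -0.06217149  0.18425386] 0.0493093850534619 24.999683615751565
```

```bash
for i in 1 2 3 4; do python3 w.py; done
```

```text
Fz mean -2.243 sd 0.531 g 229 t 38.25 [ 0.52100344 -0.06220959  0.18430301] 0.04960106239858707 24.999696733430028
Fz mean -2.233 sd 0.295 g 228 t 38.5 [ 0.52099435 -0.06220254  0.18429601] 0.04914553205020158 24.999762503430247
Fz mean -2.754 sd 0.322 g 281 t 38.75 [ 0.5210114  -0.06221826  0.18426641] 0.04920405525978525 24.999684900976717
Fz mean -2.639 sd 0.344 g 269 t 39.0 [ 0.52099955 -0.06218638  0.18426908] 0.0492927388490302 24.9997004494071
```

Mean about 253 g (±10), inside the free band. I'll put it in the wooden tray at (0.427,-0.345).

```bash
python3 -m jog '[[0,0.02,0,0,0,0,0.03],[-0.01,0.036,0,0,0,0,0.03],[-0.013,0.036,0,0,0,0,0.03],[-0.013,0.036,0,0,0,0,0.03],[-0.013,0.036,0,0,0,0,0.03],[-0.013,0.036,0,0,0,0,0.03],[-0.013,0.036,0,0,0,0,0.03],[-0.012,0.03,0,0,0,0,0.03],[-0.007,0.017,0,0,0,0,0.03],[0,0,0,0,0,0,0.03],[0,0,0,0,0,0,0.03]]'; python3 -m jog '[[0,0,0,0,0,0,0.03],[0,0,0.03,0,0,0,0.03],[0,0,0.035,0,0,0,0.03],[0,0,0.035,0,0,0,0.03],[0,0,0.025,0,0,0,0.03],[0,0,0.01,0,0,0,0.03],[0,0,0.005,0,0,0,0.03],[0,0,0.004,0,0,0,0.03],[0,0,0.002,0,0,0,0.03],[0,0,0,0,0,0,0.03],[0,0,0,0,0,0,0.03]]'
```

```text
time_s: 39.92
tool_pos: [0.4262, -0.3463, 0.184]
tool_rot: [-180.0, 0.0, -0.2]
force: [0.0, 0.6, -2.5]
grip_width: 0.0495
grasp_force: 25.0
time_s: 40.83
tool_pos: [0.4279, -0.3459, 0.0397]
tool_rot: [179.9, -0.1, -0.0]
force: [-0.3, -0.1, -2.8]
grip_width: 0.0496
grasp_force: 25.0
```

```bash
python3 -m jog '[[0,0,0.002,0,0,0,0.03],[0,0,0.001,0,0,0,0.03],[0,0,0,0,0,0,0.03],[0,0,0,0,0,0,0.03],[0,0,0,0,0,0,0.064],[0,0,0,0,0,0,0.064],[0,0,0,0,0,0,0.064],[0,0,0,0,0,0,0.064],[0,0,-0.02,0,0,0,0.064],[0,0,-0.04,0,0,0,0.064],[0,0,-0.04,0,0,0,0.064],[0,0,-0.04,0,0,0,0.064]]'; python3 -m jog '[[0,0,-0.03,0,0,0,0.064],[-0.02,0.025,-0.03,0,0,0,0.064],[-0.025,0.031,0,0,0,0,0.064],[-0.025,0.031,0,0,0,0,0.064],[-0.025,0.031,0,0,0,0,0.064],[-0.025,0.031,0,0,0,0,0.064],[-0.025,0.031,0,0,0,0,0.064],[-0.025,0.031,0,0,0,0,0.064],[-0.025,0.031,0,0,0,0,0.064],[0,0,0,0,0,0,0.064],[0,0,0,0,0,0,0.064]]'; python3 -c "
from h import *
im=env.read_camera('top')
a=cv2.resize(im[100:300,150:500],None,fx=1.6,fy=1.6)
b=cv2.resize(env.read_camera('side')[60:380,130:500],(370,320)); 
o=np.zeros((320,930,3),np.uint8);o[:,:560]=a;o[:,560:]=b
cv2.imwrite('pics/end.png',cv2.resize(o,(800,275)))"
```

```text
time_s: 41.83
tool_pos: [0.4266, -0.3446, 0.1765]
tool_rot: [-179.9, 0.0, 0.0]
force: [0.6, -1.1, 0.2]
grip_width: 0.0636
grasp_force: 0.0
time_s: 42.75
tool_pos: [0.2296, -0.5878, 0.2327]
tool_rot: [-179.9, 0.1, -0.4]
force: [0.2, 0.5, -0.4]
grip_width: 0.0644
grasp_force: 0.0
```

View pics/end.png

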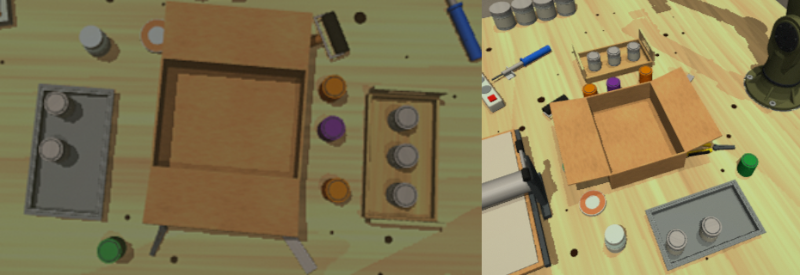

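The final picture shows the carton empty and both flaps folded right out. Two tins stand in the grey tray, at (56,103) and (51,149), and three in the wooden tray, at (405,118), (403,155) and (401,194). The visible bystanders have not moved, and the arm is clear.

```bash
python3 -c "
from cell import env
print(env.sign_off())"
```

```text
the job is handed in; nothing more can be done
None
```

The job is handed in at about 43 s (no verdict was returned): both flaps are folded back, the tins of about 330, 282 and 253 g stand in the wooden stock tray, those of about 110 and 180 g stand in the grey tray, and the bystanders I could see had not moved (the glass piece is hidden under the far flap).

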